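# Clamp the glued pot rest

## Task

The beech pot rest has split and the glue is on: set the loose half against its mate between the jaws of the trigger clamp, glued faces together and ends flush, and let go of it. Then pump the clamp's trigger until the far jaw has closed on the wood, working the trigger only and not pushing the jaw or bar by hand, and finish still squeezing the trigger, so that the joint is held shut firmly but gently, without crushing the wood. Leave the other things on the worktop where they are.

Things in the scene. Friction and masses are not known exactly. Their poses are not given: they have to be found in the camera images.
- clamp: One-hand trigger clamp (slate grey, orange soft parts), lying loose and flat, 28 mm thick, 0.9 kg. Origin on the worktop under the bar's centre line, in the housing; x along the bar to the far jaw, y to the jaw tips, z up. In this frame (mm): housing x -30 to 20, y -34 to 30; near jaw x 2 to 20, y 30 to 102, pad face at x 26; pistol grip x -30 to -8, y -122 to -34, z 1 to 27; trigger on its +x side
- grip (a point): Middle of the straight pistol grip, at (-19, -58, 14) mm in the clamp's frame; 22 mm thick in the clamp's x. To pump, take grip and trigger together from above, closing along the clamp's x: one finger behind the grip (x = -30 mm), one in front of the trigger
- trigger: The orange trigger, 12 mm thick, z 3 to 25 mm, hinged at (10, 8) mm of the clamp's frame. Once the jaw bears on the wood it stops part way (at 0.15 to 0.26 rad) and the jaw presses with about 1.3 times the squeezing force: 12 to 18 N on the trigger is right; above 28 N crushes the wood. If it reaches its stop just as the jaw touches, let it back and squeeze once more
- trigger_mid (a point): Point in the middle of the trigger, level with point grip. Released it lies at x = 20 mm of the clamp's frame, and grip and trigger together measure 56 mm over their outsides (59 mm some 10 mm nearer to the trigger's end); squeezed fully home 38 mm. The clamp is loose and centres itself between closing fingers, so open them 80 mm or more, or follow it, to let the trigger right back
- trigger_angle (a joint): Trigger: 0 released, 0.275 rad fully squeezed (stop). It springs back when let go (1.5 to 2.5 N at the finger). A squeeze of 10 N or more works the free jaw: each full squeeze draws it in by 7 mm (two saw teeth of the bar; the first 4 to 9 mm). Let it return to almost 0 to catch the next teeth; the bar stays where it is meanwhile, held by 5 N of friction
- bar: The steel bar with the far jaw; frame as the clamp's but sliding along -x as it closes. Bar 20 mm wide in y, z 11 to 17 mm, reaching to x = -125 mm behind the housing; far jaw 28 mm high, 20 mm thick behind its 6 mm pad, up to y = 102 mm
- far_pad (a point): Centre of the face of the far jaw's orange pad (34 x 26 mm), which looks to the near jaw; 78 mm from the bar's centre line. At the start it stands 12 to 28 mm further off than the two halves together need
- near_pad (a point): Centre of the face of the near jaw's orange pad, 78 mm from the bar's centre line
- half_a: Half of the beech pot rest (light wood, two dark grooves on top), 42 mm (x) x 64 mm (y, along the grain) x 22 mm high, 45 g, lying between the jaws within 3 mm of the near pad, x and y about as the clamp's. Origin: centre of its underside
- half_a_face (a point): Centre of half_a's glued face (pale), its +x face, 11 mm above its underside
- half_b: The loose half, of the same size, lying to the right of the clamp. Origin: centre of its underside. Its glued face (pale) is its -x face. Taken by its two ends (64 mm, along its y) it can be set between the jaws: there are 36 mm between these ends and the bar
- half_b_face (a point): Centre of half_b's glued face, its -x face, 11 mm above its underside
- mug_a: Bystander: white enamel mug, 82 mm across, 82 mm high, handle to its y; origin at the centre of its underside
- mug_b: Bystander: a second such mug
- glue: Bystander: yellow glue bottle, 56 mm across, 120 mm high; origin at the centre of its underside
- offcut: Bystander: dark wood offcut 34 x 90 x 16 mm; origin at the centre of its underside
- knife: Bystander: paring knife, lying; 180 mm long along its x, origin at the bolster
Mind the look-alikes: they are no part of the job. What is shaped like the half_b but pink is not meant. Leave any pink or purple look-alike of the half_a alone.

How it is judged (in metres and radians):
On the way, in this order (a step that is already met when the one before it is completed fails the run):
1. the loose half is set against its mate on the worktop between the jaws (glued faces within 6 mm, ends flush within 6 mm) and let go, with the jaw still clear of it (x of half_b_face in the frame of half_a between 0.018 and 0.027 m and y of half_b_face in the frame of half_a between -0.006 and 0.006 m and height (world z) of half_b below 0.004 m and contact force between the fingers and half_b below 0.1 N and contact force between bar and half_b below 1 N), for 0.2 s.
2. the far jaw has been pumped up to the wood and presses on it while the trigger is squeezed (contact force between bar and half_b above 3 N and contact force between the fingers and trigger above 1 N), for 0.2 s.
At the end, for the whole second after the job is handed in: Fingers still squeeze the trigger (over 3 N, off its rest) and touch neither loose half nor bar; far jaw presses the loose half with 5 to 40 N, halves bear on each other and on the near jaw (over 4 N), faces closed within 2.5 mm, flush within 6 mm, parallel within 0.05 rad; all flat and at rest (contact force between bar and half_b between 5 and 40 N and contact force between half_a and half_b above 4 N and contact force between clamp and half_a above 4 N and contact force between the fingers and trigger above 3 N and value of joint trigger_angle above 0.02 rad and x of half_b_face in the frame of half_a between 0.019 and 0.0235 m and y of half_b_face in the frame of half_a between -0.006 and 0.006 m and angle between the x axis of half_b and the x axis of half_a, either way round below 0.05 rad and angle between half_b's own z axis and vertical below 0.06 rad and height (world z) of half_b below 0.005 m and height (world z) of clamp below 0.01 m and contact force between the fingers and half_b below 0.5 N and contact force between the fingers and bar below 0.5 N and linear speed of bar below 0.02 m/s); the arm keeps its last pose, push and grip.
It fails at once if the wood is crushed: the jaw presses the loose half with more than 40 N (contact force between bar and half_b above 40 N).
It fails at once if the bar or the far jaw is pushed by hand (more than 5 N) (contact force between any of the fingers, the arm and bar above 5 N).
It fails at once if a bystander is moved by more than 25 mm (distance of any of mug_a, mug_b, glue, offcut, knife from where it was at the start of the episode above 0.025 m).
It also fails if it takes over 61 s, if anything falls off the work surface, if the arm or the gripper's body presses on something with over 40 N, if the wrist force passes 120 N, or if a joint passes its speed limit or range.

## Robot

A 7-joint arm with a two-finger parallel gripper is mounted at the origin on the work surface. World frame = base frame: x ahead of the robot, y to its left, z up, the work surface at z = 0. Lengths are in mm, angles in rad, forces in N, time in s.
With the tool pointing down it reaches from about 400 to 875 mm from the base axis. Payload 19.3 kg.
Tool frame: the origin (TCP) lies at the very end of the fingers, on their centre line; the grasp point (between the pads) lies 19 mm behind it (grip_point_offset is the z of the grasp point in the tool frame, in mm); z points along the fingers, y is the line along which they close (so a half turn about z gives the same grasp; the last joint's range is limited). The gripper opens to 85 mm and grips with 20 to 120 N. Pads are 22 mm wide; open, the fingers measure 114 mm over their backs; the gripper's body (76 mm by 85 mm) begins 54 mm behind the grasp point. The pads swing forward as they close: fully open they stand 13 mm farther back than shut.
Start: joints at [1.273, 0.521, -0.036, 1.599, 0.021, 1.021, -0.113], TCP at [141.119, -608.851, 231.291] pointing down, gripper open.
Joint ranges: [-2.91, 2.91], [-0.3, 2.13], [-1.5, 1.42], [0.17, 2.43], [-1.26, 4.41], [0.16, 1.93], [-2.52, 2.52]. Speed limits (rad/s): [1.89, 1.89, 2.39, 2.39, 3.01, 3.01, 3.01].

## Interface

Orientations are given as a 3x3 rotation matrix whose columns are the frame's x, y, z axes.
In Python, from workcell import movep, movel, goto_joints, open_gripper, clamp, wait, inverse_kinematics, read_state, camera, PlanningError, finish_job, grip_point_offset gives the robot as it stands. Calls block until the motion is done:
- movep(position, orientation): joint-space move of the TCP to a pose.
- movel(position, frame=None, max_speed=150, guard=None): straight line of the TCP; frame=None keeps the orientation; max_speed is the mean speed in mm/s. With guard (N) it stops when the force on the tool has changed by that much, and returns True; else False.
- goto_joints(angles): joint-space move.
- open_gripper() and clamp(): open the fingers fully, or close them until they stop; the grip force is fixed at half the most.
- wait(seconds).
- inverse_kinematics(position, orientation): joint angles nearest the present ones, or None.
- read_state(): the state.
- camera(name): name is "scene" or "top" or "wrist"; returns a dict with "image" (420x560x3 uint8, blue, green, red), "range_z" (420x560 float32, mm along the optical axis (not along the pixel's ray), 0 where there is no reading), "fx", "fy", "cx", "cy" (pixels), "cam_to_world" (4x4, takes a point from camera to world coordinates). Camera axes: x right, y up, looking along -z (the intrinsics and any distortion apply to the point x, -y, -z); pixel columns grow to the right and rows downward; lengths in mm; the calibration is good to about 2 mm. The wrist camera is an equidistant fisheye: a pixel r from the principal point sees the ray r / f radians off the axis. A picture is of the moment at which its call begins.
A pose or a line that the arm cannot do raises PlanningError and nothing moves.
- finish_job(): hands the job in; it is judged then, once.
The state is a dict: "time": time; "qpos": joint angles; "qvel": joint speeds; "joint_efforts": joint torques, N m; "eef_pos": TCP position; "tool_rot": TCP orientation; "ft_force": force on the tool from outside, world axes, zero at the start; "torque": the same for the moment, N m; "finger_gap": finger opening in mm; "gripper_force": force on a finger pad.
Only numpy, scipy, OpenCV 4.12 (cv2) and the standard library are available. Lean on these libraries where they do the work, as an engineer would, in place of code of your own. Each camera call takes 0.05 s, during which the arm holds its last target. There are 200 camera calls.

## Working session

There is one attempt and no reset: what is moved stays moved. The work goes in short steps, each a Python script; the robot and the scene stay as the last script left them, time stands still between calls to the robot, and variables do not carry over. Pictures are saved under pics/ and viewed, at most 10 in all, crops included, and the job is handed in when it is done.

```bash
ls; mkdir -p pics; python3 - <<'E'
from workcell import *
import cv2,numpy as np,pickle
d={n:camera(n) for n in("top","scene")}
pickle.dump(d,open('c0.pkl','wb'))
for n in d: cv2.imwrite(f'pics/{n}0.png',d[n]["image"]); print(n,d[n]["cam_to_world"].round(2).tolist(),d[n]["fx"],d[n]["cx"],d[n]["cy"])
s=read_state();print(s["time"],s["finger_gap"],s["tool_rot"],grip_point_offset)
E
```

```text
pics
top [[-0.02, 1.0, -0.07, 515.42], [-1.0, -0.02, 0.01, -27.85], [0.01, 0.07, 1.0, 1102.82], [0.0, 0.0, 0.0, 1.0]] 446.7537509737505 278.04920851579357 206.91377277171316
scene [[-0.14, -0.62, 0.77, 1537.76], [0.99, -0.1, 0.1, 106.62], [0.01, 0.78, 0.63, 789.48], [0.0, 0.0, 0.0, 1.0]] 457.2741176485565 288.1549943192333 212.93437831187092
0.1 85.25654610156225 [[ 9.74161975e-01  2.25850260e-01 -3.27250777e-04]
 [ 2.25850475e-01 -9.74161494e-01  9.72793595e-04]
 [-9.90894199e-05 -1.02156827e-03 -9.99999473e-01]] -18.700000000000003
```

View pics/top0.png

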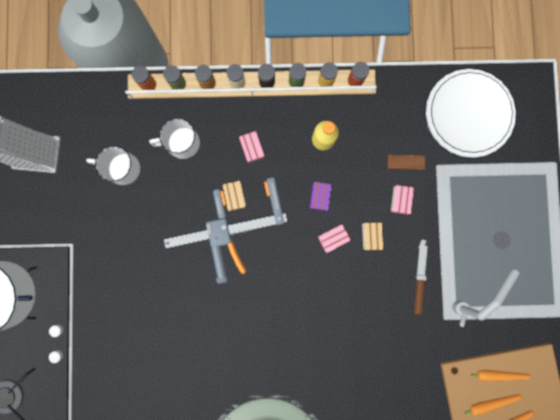

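View pics/scene0.png

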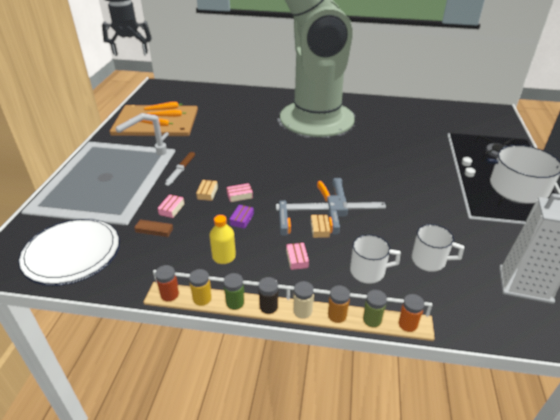

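Candidates for half_b: beech (373,236); pink (334,238), (402,199), (252,147) and purple (320,196) are look-alikes. Beech (234,195) is half_a in the clamp. I choose (373,236); next I measure coarsely and look closely from the wrist.

```bash
cat > h.py <<'E'
from workcell import *
import cv2,numpy as np,pickle
def cloud(c,fish=False):
    "world xyz of every pixel (HxWx3)"
    Z=c["range_z"];v,u=np.mgrid[:Z.shape[0],:Z.shape[1]]
    a=(u-c["cx"])/c["fx"];b=(v-c["cy"])/c["fy"]
    if fish:
        t=np.hypot(a,b)+1e-9;k=np.tan(t)/t;a=a*k;b=b*k
    P=np.stack([a*Z,-b*Z,-Z,np.ones_like(Z)],-1)@c["cam_to_world"].T
    return P[...,:3]
def down(yaw):
    "tool pointing down, tool y (closing line) at angle yaw in the world"
    y=np.array([np.cos(yaw),np.sin(yaw),0]);z=np.array([0,0,-1.]);return np.stack([np.cross(y,z),y,z],1)
def rect(m,P,lo,hi):
    q=P[m&(P[...,2]>lo)&(P[...,2]<hi)];return q,cv2.minAreaRect(q[:,:2].astype(np.float32))
E
python3 - <<'E'
from h import *
c=pickle.load(open('c0.pkl','rb'))["top"];P=cloud(c)
for n,(u,v) in dict(b=(373,236),a=(234,195),hous=(219,233),grip=(221,272),farj=(276,195),barL=(170,243),mugA=(180,138),glue=(325,135),pink=(334,238),trig=(237,262)).items(): print(n,P[v,u].round(1))
h=cv2.cvtColor(c["image"],cv2.COLOR_BGR2HSV)
for n,(u,v) in dict(b=(373,236),a=(234,195)).items():
    m=np.zeros(h.shape[:2],bool);m[v-22:v+22,u-22:u+22]=1
    q,r=rect(m&(h[...,2]>90),P,15,29);print(n,len(q),r,q[:,2].mean())
w=camera("wrist");print(w["cam_to_world"].round(3),w["fx"],w["cx"],w["cy"],read_state()["eef_pos"])
E
```

```text
b [ 516.6 -267.8   21.9]
a [624.   66.8  18.9]
hous [532.2 102.9  32.1]
grip [439.  100.5  23.4]
farj [620.8 -35.4  28.3]
barL [511.1 224.1  13.9]
mugA [770.6 199.7   5.2]
glue [ 749.3 -150.    97. ]
pink [ 513.9 -172.9   24. ]
trig [461.9  61.8  23.6]
b 468 ((518.353759765625, -268.763427734375), (63.22050094604492, 43.07392501831055), 1.062893033027649) 21.9016274737986
a 663 ((614.7223510742188, 78.12362670898438), (78.17571258544922, 68.84064483642578), 11.209345817565918) 22.964288446349666
[[ 2.27000e-01  9.29000e-01  2.91000e-01  2.14809e+02]
 [-9.74000e-01  2.16000e-01  6.70000e-02 -5.90823e+02]
 [-1.00000e-03 -2.99000e-01  9.54000e-01  3.73058e+02]
 [ 0.00000e+00  0.00000e+00  0.00000e+00  1.00000e+00]] 325.19226210127806 278.06898672709235 218.97157926024587 [ 141.05450643 -608.60809996  230.87002449]
```

```bash
python3 - <<'E'
from h import *
for y in (0,np.pi): 
    q=inverse_kinematics([518,-269,170],down(y));print(y,None if q is None else np.round(q,2))
    q=inverse_kinematics([624,20,100],down(y-.2));print(y,None if q is None else np.round(q,2))
movep([518,-269,170],down(0))
c=camera("wrist");pickle.dump(c,open('c1.pkl','wb'));cv2.imwrite('pics/w1.png',c["image"]);P=cloud(c,True)
s=read_state();print(s["time"],s["eef_pos"])
h=cv2.cvtColor(c["image"],cv2.COLOR_BGR2HSV)
near=np.hypot(P[...,0]-518,P[...,1]+269)<45
q,r=rect(near,P,17,27);print(len(q),r,q[:,2].mean())
E
```

```text
0 [ 0.7   0.56 -0.46  1.75  0.31  0.9   0.11]
0 [ 0.21  0.72 -0.51  1.69  0.44  0.85 -0.69]
3.141592653589793 [ 0.1   0.56  0.39  1.79 -0.28  0.85 -2.51]
3.141592653589793 [-0.79  1.16  1.28  1.74 -1.19  1.23 -2.52]
2.05 [ 517.46562166 -270.26101193  170.05011105]
3100 ((515.5200805664062, -266.87689208984375), (63.75038528442383, 43.28071975708008), 1.4177550077438354) 21.610482568385805
```

View pics/w1.png

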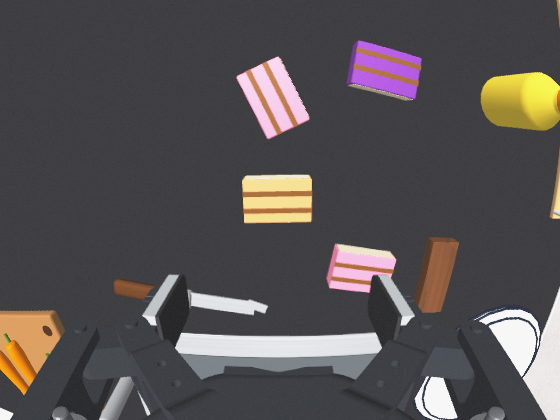

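Half_b is at (277,199). Its pale strip is along the top edge (row ~177), so the glued face looks +y toward the clamp; the pink ones are at (272,97) and (362,268), purple at (385,70). Grasp with closing line along x. First a check of the interface's call signatures, since fixed grip force matters for the trigger.

Half_b is held (gap 62 mm, glue face +y) with 64 N of grip. That grip force would crush the wood if used on the trigger, so the final squeeze must come from a measured arm push instead. Next: look at the clamp from above.

```bash
python3 - <<'E'
from h import *
movep([585,10,230],down(-.15))
c=camera("wrist");pickle.dump(c,open('c2.pkl','wb'));cv2.imwrite('pics/w2.png',c["image"]);P=cloud(c,True)
s=read_state();print(s["time"],s["eef_pos"],s["finger_gap"])
cv2.imwrite('pics/w2.png',cv2.resize(c["image"],(800,600)))
E
```

```text
5.7917 [584.79930602   8.13344714 229.28910904] 62.126794994261495
```

View pics/w2.png

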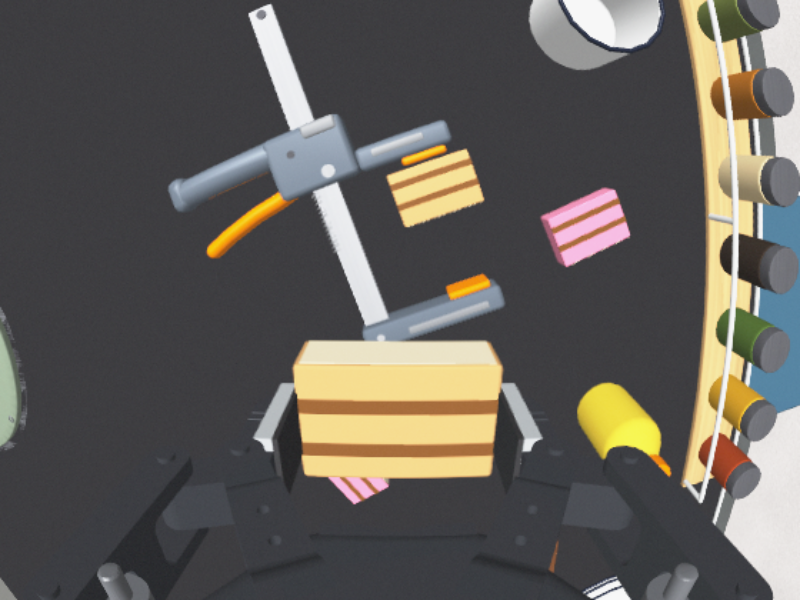

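The picture (800x600) shows half_a (435,188) against the near pad (425,155), the far pad (468,287), bar from (262,10) to (378,320), trigger (213,252)–(290,195), grip (180,195). Fit the clamp frame from the cloud.

```bash
python3 - <<'E'
from h import *
c=pickle.load(open('c2.pkl','rb'));P=cloud(c,True);im=c["image"];h=cv2.cvtColor(im,cv2.COLOR_BGR2HSV)
H,S,V=[h[...,i].astype(int) for i in range(3)];v,u=np.mgrid[:420,:560]*1.0;u*=1/.7;v*=1/.7
box=lambda a,b,c_,d:(u>a)&(u<b)&(v>c_)&(v<d)
hi=P[...,2]
# half_a top
q,r=rect(box(375,500,140,235)&(H>12)&(H<35)&(V>120),P,17,27);
print("half_a",len(q),r,hi[box(425,440,180,195)].mean())
# bar: bright, z 12..22
m=box(240,390,0,330)&(S<40)&(V>165)&(hi>11)&(hi<22)
b=P[m];l=cv2.fitLine(b[:,:2].astype(np.float32),cv2.DIST_HUBER,0,.01,.01).ravel();print("bar",len(b),l,b[:,2].mean())
ex=l[:2]*-np.sign(l[1]);ey=np.array([-ex[1],ex[0]]);print("ex",ex,"yaw",np.arctan2(ex[1],ex[0]))
t=(b[:,:2]-l[2:])@ey;print("bar half widths",np.percentile(t,[1,99]))
O=l[2:]+np.mean(np.percentile(t,[1,99]))*ey
def loc(Q): d=Q[:,:2]-O;return np.stack([d@ex,d@ey,Q[:,2]],1)
for n,(m,) in dict(near=(box(390,460,140,170)&(H<22)&(S>200)&(V>180)&(H>8),),far=(box(430,500,270,305)&(H<22)&(S>200)&(V>180),),trig=(box(200,295,185,265)&(S>180)&(V>150),),hous=(box(262,360,112,205)&(hi>24)&(S<110),),grip=(box(165,262,150,215)&(hi>20)&(S<110),),jawn=(box(355,455,118,170)&(hi>24)&(S<110),),jawf=(box(362,510,280,340)&(hi>24)&(S<110),),a=(box(375,500,140,235)&(hi>17)&(hi<27)&(H>8)&(H<35)&(S>80),)).items():
    Q=loc(P[m]);print(n,len(Q),np.percentile(Q,[2,50,98],axis=0).round(1).tolist())
print("O0",O)
E
```

```text
half_a 2415 ((621.3792114257812, 72.78718566894531), (64.04601287841797, 50.61579132080078), 10.889595031738281) 28.724860019272246
bar 3303 [ 1.9080590e-01 -9.8162776e-01  5.3639026e+02  9.7624008e+01] 16.667607464307164
ex [ 0.1908059  -0.98162776] yaw -1.3788133
bar half widths [-9.73729356  9.59262779]
near 82 [[15.7, 61.6, -0.7], [19.6, 77.1, 26.1], [20.8, 93.8, 27.8]]
far 197 [[123.5, 61.9, 4.1], [124.0, 77.9, 18.9], [129.0, 93.6, 27.4]]
trig 733 [[8.1, -105.5, -0.2], [18.9, -68.4, 23.4], [32.2, -32.7, 25.7]]
hous 2682 [[-32.8, -32.3, 24.7], [-9.2, -0.3, 27.6], [14.1, 29.6, 29.7]]
grip 1293 [[-34.3, -117.8, 20.8], [-22.8, -77.5, 25.9], [-12.1, -36.4, 28.5]]
jawn 1098 [[-2.1, 31.6, 24.4], [6.5, 65.2, 27.4], [14.6, 99.6, 29.2]]
jawf 1572 [[129.9, -7.8, 24.5], [138.0, 49.8, 27.5], [148.9, 99.2, 29.7]]
a 2427 [[16.7, 48.3, 20.0], [42.9, 78.5, 21.7], [64.5, 108.8, 26.3]]
O0 [536.31925482  97.61020664]
```

```bash
cat >> h.py <<'E'
O=np.array([536.32,97.61]);EX=np.array([.1908,-.9816]);EY=np.array([.9816,.1908]);YAW=.191
SH=4.5   # clamp-frame x = fitted x + SH
def W(x,y,z): p=O+(x-SH)*EX+y*EY;return [p[0],p[1],z]   # clamp frame -> world
def loc(Q): d=Q[...,:2]-O;return np.stack([d@EX+SH,d@EY,Q[...,2]],-1)
E
python3 - <<'E'
from h import *
c=pickle.load(open('c2.pkl','rb'));P=cloud(c,True);R=down(-.15)
T=(P-np.array([584.8,8.13,229.29]))@R
v,u=np.mgrid[:420,:560]/.7
m=(u>315)&(u<480)&(v>375)&(v<470)
t=T[m];print("held half top in tool frame: x",np.percentile(t[:,0],[2,98]),"z",np.median(t[:,2]))
m=(u>290)&(u<505)&(v>335)&(v<480)&(T[...,2]<-10)&(T[...,2]>-40);t=T[m];print(np.percentile(t,[1,50,99],axis=0).round(1))
m=(u>330)&(u<470)&(v>343)&(v<362);t=T[m];print("pale face tool x",np.percentile(t[:,0],[5,50,95]))
q=inverse_kinematics(W(93,78.5,100),down(YAW));print(np.round(q,2))
movep(W(93,78.5,100),down(YAW))
s=read_state();print(s["time"],s["eef_pos"],loc(np.array(s["eef_pos"])))
E
```

```text
held half top in tool frame: x [-15.97929741  17.72084874] z -16.578677245005508
[[-19.5 -31.9 -29. ]
 [  4.   -0.6 -16.5]
 [ 21.7  30.8 -11. ]]
pale face tool x [21.02822557 21.4272589  21.8402329 ]
[ 0.18  0.73 -0.48  1.67  0.42  0.85 -0.29]
6.4 [630.3243195   25.01778928 100.70917754] [ 93.69253821  78.42404621 100.70917754]
```

```bash
python3 - <<'E'
from h import *
R=down(YAW)
movel(W(95,78.5,100),R)
print(movel(W(95,78.5,30),max_speed=150,guard=15))
print(movel(W(95,78.5,5.2),max_speed=60,guard=12))
print(movel(W(92.5,78.5,5.2),max_speed=30,guard=6))
s=read_state();print(s["time"],loc(np.array(s["eef_pos"])),s["ft_force"])
open_gripper()
s=read_state();print(s["time"],loc(np.array(s["eef_pos"])),s["finger_gap"])
movel(W(92.5,78.5,120),max_speed=200)
movep(W(70,10,230),R)
c=camera("wrist");pickle.dump(c,open('c3.pkl','wb'));cv2.imwrite('pics/w3.png',c["image"])
L=loc(cloud(c,True));h=cv2.cvtColor(c["image"],cv2.COLOR_BGR2HSV)
m=(L[...,2]>17)&(L[...,2]<26)&(L[...,1]>40)&(L[...,1]<116)&(h[...,1]>60)
for a in (50,60,75,85,95,105):   # y extents across slices; x profile
    k=m&(abs(L[...,0]-a)<4);print(a,k.sum(),np.percentile(L[k][:,1],[2,98]).round(1) if k.any() else None)
k=m&(abs(L[...,1]-78)<10);print(np.percentile(L[k][:,0],[1,99]))
print(read_state()["time"])
E
```

```text
False
True
False
7.9583 [92.53863042 78.70924291  5.09958132] [-1.23374729 -0.92996724  7.3644564 ]
8.325 [92.45704725 78.3687069   4.93894836] 85.30253033333275
50 396 [ 47.4 108.3]
60 400 [ 47.4 109. ]
75 375 [ 46.9 108.4]
85 393 [ 46.9 108.4]
95 357 [ 47.1 107.8]
105 374 [ 46.9 107.9]
[ 19.80296532 130.90713171]
9.6917
```

View pics/w3.png

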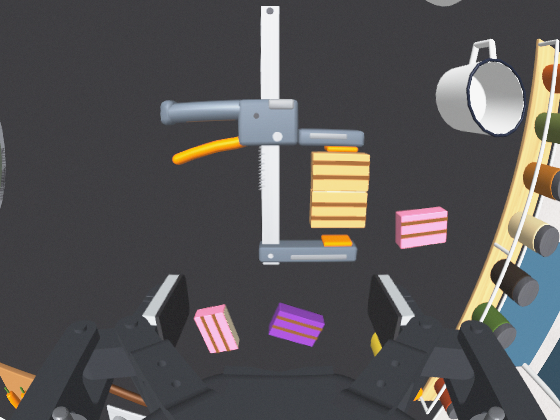

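Half_b sits flush against half_a at (340,210)/(340,172), and the far pad (338,240) is about 14 mm clear of it. Two free clamp() strokes are safe (at most 16 of ~18 mm travel needed); then I measure again.

```bash
cat >> h.py <<'E'
def gaps(c):
    "clamp-frame x: far end of wood, far pad face, from pads/wood seen along y=64..92"
    L=loc(cloud(c,True));h=cv2.cvtColor(c["image"],cv2.COLOR_BGR2HSV).astype(int)
    k=(abs(L[...,1]-78)<13)&(L[...,0]>10)&(L[...,0]<160)&(L[...,2]>5)&(L[...,2]<31)
    org=k&(h[...,0]<22)&(h[...,0]>9)&(h[...,1]>215)&(h[...,2]>190)
    wood=k&~org&(h[...,1]>70)&(h[...,1]<190)&(h[...,2]>150)&(L[...,2]>18)&(L[...,2]<26)
    grey=k&(h[...,1]<110)&(L[...,2]>25)
    pr=lambda m,lo,hi:np.percentile(L[m&(L[...,0]>lo)&(L[...,0]<hi)][:,0],[2,98]).round(1) if (m&(L[...,0]>lo)&(L[...,0]<hi)).any() else None
    return dict(near=pr(org,10,45),wood=pr(wood,20,150),far=pr(org,80,160),njaw=pr(grey,-5,35),fjaw=pr(grey,85,160))
E
python3 - <<'E'
from h import *
print(gaps(pickle.load(open('c3.pkl','rb'))))
R=down(-1.380)
q=inverse_kinematics(W(-9,-58,120),R);print(np.round(q,2))
movep(W(-9,-58,120),R)
c=camera("wrist");print(gaps(c))
movel(W(-9,-58,35),max_speed=250)
print(movel(W(-9,-58,2),max_speed=100,guard=15))
print(gaps(camera("wrist")))
for i in range(2):
    clamp();s=read_state();print(s["time"],s["finger_gap"],s["gripper_force"],s["ft_force"].round(1))
    open_gripper();wait(.2);c=camera("wrist");print(gaps(c))
pickle.dump(c,open('c4.pkl','wb'));cv2.imwrite('pics/w4.png',c["image"]);print(read_state()["time"])
E
```

```text
{'near': array([20.2, 25. ]), 'wood': array([ 29.7, 111.2]), 'far': array([128.5, 132.6]), 'njaw': array([10.3, 18.6]), 'fjaw': array([134.9, 152.8])}
[-0.17  0.48 -0.2   2.05  0.16  0.63 -1.86]
{'near': array([23.7, 24.8]), 'wood': array([ 28.8, 111. ]), 'far': array([127.8, 133.3]), 'njaw': array([10.1, 18.9]), 'fjaw': array([134.9, 152.9])}
False
{'near': array([19.8, 25.3]), 'wood': array([ 30.5, 111.2]), 'far': array([126.8, 130.2]), 'njaw': array([11.8, 19. ]), 'fjaw': None}
12.8 35.19527052364818 57.20079034566879 [-7.6  6.  23. ]
{'near': array([20.4, 25.7]), 'wood': array([ 32. , 111.8]), 'far': array([117.3, 123.8]), 'njaw': array([18. , 18.9]), 'fjaw': array([123.9, 127. ])}
14.1417 34.93760457306334 57.5799286365509 [-6.9  3.7 20.5]
{'near': array([20.9, 26.1]), 'wood': array([ 31.4, 110.5]), 'far': array([110.9, 117.5]), 'njaw': array([18.3, 20.2]), 'fjaw': array([118. , 125.7])}
14.9417
```

View pics/w4.png

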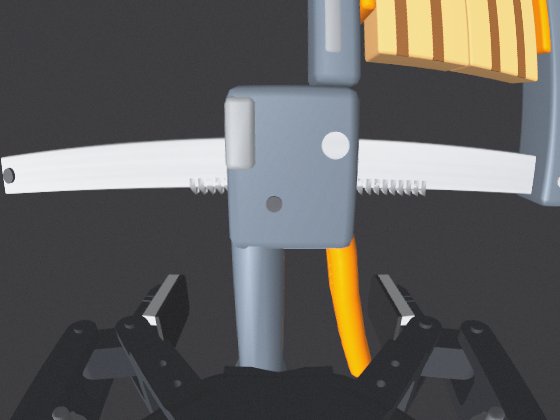

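Pad face (≈111 mm) is now about at the wood's end (≈110.5), with the trigger released at (350,310). No more clamp(): the final squeeze will be a closed fist pressed on the trigger's top, which pins the clamp to the worktop, then drawn sideways under force reading.

```bash
cat >> h.py <<'E'
def ft(b): 
    f=np.array(read_state()["ft_force"])-b;return f[:2]@EX,f[:2]@EY,f[2]
HX,HY=10,8
def squeeze(p0,z,b,target,nlo=25,nhi=45,maxq=.3,q=0.,step=.015):
    "draw the fist along the trigger's arc until the lateral force reaches target; returns q,z"
    r=np.array(p0)-[HX,HY]
    while q<maxq:
        fx,fy,fz=ft(b)
        if fx>=target: break
        q+=step if fx<.5*target else step/2
        z+=-.3 if fz<nlo else .3 if fz>nhi else 0
        c,s=np.cos(-q),np.sin(-q);p=np.array([c*r[0]-s*r[1]+HX,s*r[0]+c*r[1]+HY])
        movel(W(*p,z),max_speed=25)
        print(f"q {q:.3f} z {z:.1f}",np.round(ft(b),1),loc(np.array(read_state()["eef_pos"])).round(1))
    return q,z
E
python3 - <<'E'
from h import *
movel(W(-9,-58,60),max_speed=250)
L=loc(cloud(pickle.load(open('c2.pkl','rb')),True))
clamp()
R=down(YAW);p0=(31,-85)
movep(W(*p0,60),R);wait(.2)
b=np.array(read_state()["ft_force"]);print("base",b.round(1))
movel(W(*p0,32),max_speed=120)
print(movel(W(*p0,20),max_speed=15,guard=25))
s=read_state();z=s["eef_pos"][2];print("contact",loc(np.array(s["eef_pos"])).round(1),np.round(ft(b),1))
if 22<z<29:
    q,z=squeeze(p0,z,b,8,step=.02);print(q,z)
np.save('b.npy',b);s=read_state();print(s["time"],s["finger_gap"])
c=camera("wrist");print(gaps(c));pickle.dump(c,open('c5.pkl','wb'));cv2.imwrite('pics/w5.png',c["image"])
E
```

```text
base [-0.6 -0.2 -0.2]
True
contact [ 31.2 -85.1  23.1] [ 0.1 -5.5 29.6]
q 0.020 z 23.1 [ 2.9 -3.2 19.7] [ 29.4 -85.3  23.5]
q 0.040 z 22.8 [ 2.3 -5.1 23.4] [ 27.5 -85.6  23.3]
q 0.060 z 22.5 [ 2.1 -4.7 28.5] [ 25.6 -85.9  23.2]
q 0.080 z 22.5 [ 2.1 -4.1 28.2] [ 23.7 -86.1  23.2]
q 0.100 z 22.5 [ 1.7 -4.1 27.6] [ 21.8 -86.2  23.2]
q 0.120 z 22.5 [ 3.3 -3.7 27.2] [ 19.9 -86.3  23.2]
q 0.140 z 22.5 [ 5.1 -2.7 26.1] [ 18.3 -86.4  23.2]
q 0.150 z 22.5 [ 5.3 -2.  26.7] [ 17.5 -86.5  23.2]
q 0.160 z 22.5 [ 5.2 -1.5 25.8] [ 16.6 -86.5  23.2]
q 0.170 z 22.5 [ 5.4 -2.1 26. ] [ 15.6 -86.5  23.2]
q 0.180 z 22.5 [ 5.5 -1.3 25.4] [ 14.7 -86.5  23.2]
q 0.190 z 22.5 [ 6.6 -1.  25.5] [ 13.9 -86.5  23.2]
q 0.200 z 22.5 [ 6.7 -0.5 25.4] [ 13.1 -86.5  23.2]
q 0.210 z 22.5 [ 9.1 -0.4 25.1] [ 12.4 -86.6  23.2]
0.21000000000000008 22.515904894990246
21.975 -0.17543754642929388
{'near': array([20.5, 25.9]), 'wood': array([ 30.8, 105.9]), 'far': array([109.6, 112.7]), 'njaw': array([10.2, 19.2]), 'fjaw': array([116.9, 134.6])}
```

View pics/w5.png

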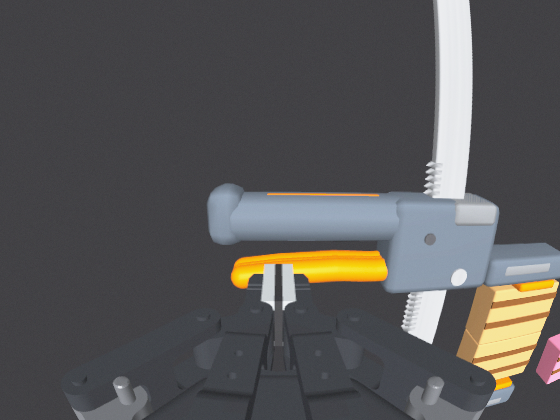

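The fist (280,290) holds the trigger on the trigger's top, it is nearly parallel to the grip, and the clamp has not slipped. The force is now climbing at q≈0.2, before the 0.275 stop, with pads and wood adding up to closed. Raise it slightly to about 11 N here (≈15.5 N at mid-trigger, jaw ≈20 N).

```bash
python3 - <<'E'
from h import *
b=np.load('b.npy')
print(np.round(ft(b),1))
q,z=squeeze((31,-85),22.5,b,10.7,nlo=29,q=.21,step=.008)
for i in range(3): wait(.4);print(np.round(ft(b),2),np.round(loc(np.array(read_state()["eef_pos"])),1))
c=camera("wrist");print(gaps(c),read_state()["time"])
E
```

```text
[ 8.9 -0.8 25. ]
q 0.214 z 22.2 [10.1 -2.5 30.4] [ 12.1 -86.6  23. ]
q 0.218 z 22.2 [ 9.6 -1.8 30.6] [ 11.9 -86.6  23. ]
q 0.222 z 22.2 [10.5 -1.5 30.7] [ 11.6 -86.6  23. ]
q 0.226 z 22.2 [10.9 -1.3 30.2] [ 11.3 -86.6  23. ]
[ 8.91 -1.39 29.2 ] [ 11.1 -86.6  23. ]
[10.53 -2.5  29.7 ] [ 11.1 -86.6  23. ]
[ 9.79 -1.73 29.81] [ 11.1 -86.6  23. ]
{'near': array([20.4, 26.1]), 'wood': array([ 30.9, 105.8]), 'far': array([109.7, 112.2]), 'njaw': array([10.2, 19.3]), 'fjaw': array([117.3, 134.7])} 24.275
```

```bash
python3 - <<'E'
from h import *
c5=camera("wrist")
for n,c in (("released",pickle.load(open('c2.pkl','rb'))),("now",c5)):
    L=loc(cloud(c,True));h=cv2.cvtColor(c["image"],cv2.COLOR_BGR2HSV).astype(int)
    m=(h[...,0]>8)&(h[...,0]<24)&(h[...,1]>180)&(h[...,2]>140)&(L[...,2]>21)&(L[...,2]<27)&(L[...,0]>-6)&(L[...,0]<45)
    print(n,[(y,np.percentile(L[m&(abs(L[...,1]-y)<3)][:,0],[5,50,95]).round(1).tolist()) for y in (-45,-58,-68,-100) if (m&(abs(L[...,1]-y)<3)).sum()>5])
v=c5["image"][250:420,400:560];cv2.imwrite('pics/w6.png',cv2.resize(v,None,fx=3.5,fy=3.5,interpolation=cv2.INTER_CUBIC))
E
```

```text
released [(-45, [12.8, 20.0, 23.1]), (-58, [15.0, 21.9, 24.7]), (-68, [16.9, 24.2, 27.8]), (-100, [26.0, 33.6, 37.0])]
now [(-45, [2.4, 10.0, 12.4]), (-58, [2.0, 9.5, 12.6]), (-68, [8.3, 10.0, 12.3]), (-100, [4.5, 9.8, 13.1])]
```

View pics/w6.png

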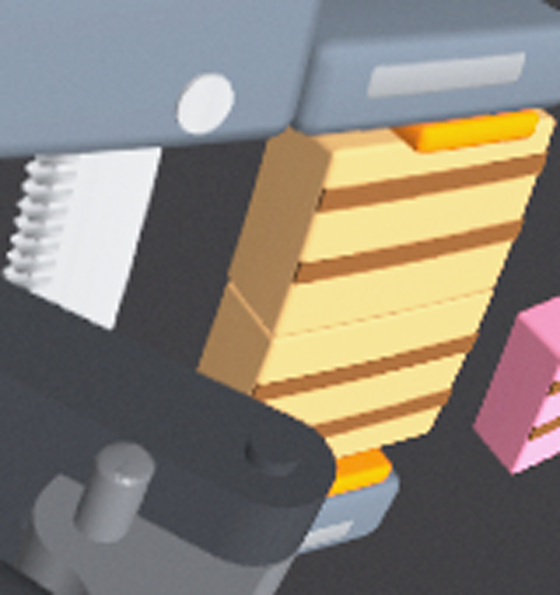

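The crop shows the seam closed at (380,310), the near pad (475,130) and far pad (360,470) both touching the wood, and ends flush. The trigger sits at ≈0.19–0.2 rad, short of its stop, so the jaw bears on the wood with about 18–20 N. Hand in.

```bash
python3 - <<'E'
from h import *
print(np.round(ft(np.load('b.npy')),1));print(finish_job())
E
```

```text
[10.5 -1.2 30.5]
the job is handed in; nothing more can be done
None
```

I've handed the job in (no verdict came back): the halves are set flush and clamped shut, with the fist still holding the trigger at about 0.2 rad with a 10 N sideways push, which I estimate is 18–20 N at the jaw; the gripper's fixed ~60 N grip would have crushed the wood, so I used it only for two free strokes and made the last squeeze with the arm.

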